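Load the calibration standards and hold the enabling lever in the green

ROBOT

A 6-joint arm with a two-finger parallel gripper is mounted at the origin on a cart in front of the work surface, level with it; the furniture and walls round the work are solid. World frame = base frame: x ahead of the robot, y to its left, z up, the work surface at z = 0. Lengths are in m, angles in rad, forces in N, time in s.
With the tool pointing down it reaches from about 0.25 to 0.725 m from the base axis. Payload 4 kg.
Tool frame: the origin (TCP) lies between the finger pads; the fingertips stand 14 mm ahead of it and the grasp point (between the pads) lies 5 mm behind it; z points along the fingers, y is the line along which they close (so a half turn about z gives the same grasp; the last joint's range is limited). The gripper opens to 85 mm and grips with 20 to 120 N. Pads are 22 mm wide; open, the fingers measure 114 mm over their backs; the gripper's body (76 mm by 85 mm) begins 54 mm behind the grasp point. The pads swing forward as they close: fully open they stand 13 mm farther back than shut.
Start: joints at [1.297, 0.241, 0.005, 1.335, 0, 1.571], TCP at [0.135, 0.481, 0.245] pointing down, gripper open.
Joint ranges: [-2.72, 2.72], [-1.05, 1.87], [-1.09, 1.28], [-1.99, 2.15], [-1.42, 1.44], [-3.14, 3.14]. Speed limits (rad/s): [2.79, 2.79, 3.14, 3.14, 3.14, 3.14].

INTERFACE

Orientations are given as a rotation vector (axis times angle).
In Python, from rig import sense, capture, finish_job gives the robot as it stands.
- The arm moves only by the tool servo_tool, never from a script. Its argument "steps" is a list of rows, each an object of numbers: "x", "y", "z": the shift along the tool's x, y, z in units of 25 mm (1.0 is 25 mm); "wx", "wy", "wz": the turn, a rotation vector about the tool's x, y, z in units of 5 degrees (1.0 is 5 degrees); "hand": the opening, from 0 (shut) to 1 (fully open). A call has 1 to 10 rows; each row shifts and turns the commanded pose from where the row before left it, along the tool's axes as they then stand; what a row does not reach is not made up. A row lasts 1/12 s, in which the tool goes at most 41.7 mm and 7.16 degrees, less where a joint would pass 70% of its speed; a pose out of reach is approached as far as the arm can. A call is refused whole if a number of a shift passes 1 or a number of a turn 1, either way. A call with a gripper value outside its range is refused whole. The fingers move at their own pace and stop on an object; "newtons" is the grip in N (left out, the last holds). Time passes only in rows, so rows that do not move let the fingers close. It gives the time, the measured TCP pose, the force, the opening and the grip force at its end, in the units of the state.
- sense(): the state, without advancing time (a new reading comes with each control period).
- capture(name): name is "scene" or "top"; returns a dict with "image" (400x640x3 uint8, red, green, blue), "vertical_fov" (degrees; the focal length in pixels is half the picture's height over the tangent of half this angle, whatever the lens; pixels are square), "cx", "cy" (the principal point, pixels), "distortion" ([k1, k2, p1, p2, k3] as OpenCV has them; the pictures are not rectified), "rvec" (rotation vector, rad) and "tvec" (3), from world to camera coordinates, as OpenCV has them. Camera axes: x right, y down, z forward; pixel columns grow to the right and rows downward; lengths in m; the calibration is good to about 2 mm. A picture is of the moment at which its call begins. There is no depth.
- finish_job(): hands the job in; it is judged then, once.
The state is a dict: "time": time; "qpos": joint angles; "dq": joint speeds; "tau": joint torques, N m; "eef_pos": TCP position; "tcp_rot": TCP orientation; "wrist_force": force on the tool from outside, world axes, zero at the start; "ft_torque": the same for the moment, N m; "finger_gap": opening from 0.0 (shut) to 1.0 (fully open); "grasp_force": force on a finger pad.
Only numpy, scipy, OpenCV 4.12 (cv2) and the standard library are available. Lean on these libraries where they do the work, as an engineer would, in place of code of your own. Each camera call takes 0.05 s, during which the arm holds its last target. There are 200 camera calls.

TASK

Get the test station ready and keep it enabled: stand the gold standard with the red band upright in the red well and the gold one with the blue band upright in the blue well, letting go of both, and leave the black-banded standard and the other things on the bench where they are. Only when both are loaded, press the station's yellow spring-loaded enabling lever down with the fingertips until its pointer is in the green band, never going on deep into the red band. Finish while holding it there: the lever stays pressed in the green by the fingers at the end and is not let go.

Things in the scene. Friction and masses are not known exactly. Their poses are not given: they have to be found in the camera images.
- station: grey test station fixed to the bench: base plate 130 mm (its x) by 270 mm (its y), 14 mm thick; origin at the centre of the plate's underside, z up, x away from the robot at yaw 0. Wells at its +y (left) end, centred at y = +100 mm; lever and scale on its -y (right) part
- test_lever (a joint): angle of the enabling lever, rad: 0 at rest (up, pointer in the white), growing as its pad is pressed down, stop at 0.50. Pointer in the green band from 0.20 to 0.34, in the red above 0.34. Spring return: about 3 N on the pad starts it, 8 N holds it at 0.27, 13 N at the stop; it springs back when let go
- lever_hinge (a point): point on the lever's hinge axis, at station (0, 20, 70) mm; the axis runs along the station's x, in a fork 86 mm high over the bench, 36 mm (x) by 30 mm (y). The lever arm points from here to the station's -y
- lever_pad (a point): centre of the top of the lever's yellow ribbed press pad, 38 x 38 mm; it turns with the lever, 101 mm from the hinge axis. At rest it is at station (0, -72, 112) mm and its top leans 0.30 rad (the -y edge up); with the lever at 0.27 it is at (0, -80, 86) mm, its top near level
- scale (a point): middle of the upright scale plate, at station (45, -100, 70) mm: 60 mm wide (y), 3 mm thick, top 126 mm over the bench, behind the lever's end; from the top down it carries white, green and red bands that face the station's front (-x). The lever's thin black pointer moves in front of it
- well_red: red plastic well (open round cup) fixed on the left end of the station's base: outside 34 mm across, 18 mm high, bore 24 mm across, inner floor 4 mm above its underside (14 mm deep); origin at the centre of its underside (14 mm over the bench), z up. The two wells are 70 mm apart along the station's x and may change places
- well_blue: blue plastic well (open round cup) fixed on the left end of the station's base: outside 34 mm across, 18 mm high, bore 24 mm across, inner floor 4 mm above its underside (14 mm deep); origin at the centre of its underside (14 mm over the bench), z up. The two wells are 70 mm apart along the station's x and may change places
- standard_red: calibration standard, a gold metal plug 10 mm across and 28 mm tall with a red band round its waist, standing upright on the bench mat; origin at the centre of its underside, z up its axis; it feels square (10 x 10 mm, sides along its x and y) to the fingers
- standard_blue: calibration standard, a gold metal plug 10 mm across and 28 mm tall with a blue band round its waist, standing upright on the bench mat; origin at the centre of its underside, z up its axis; it feels square (10 x 10 mm, sides along its x and y) to the fingers
- standard_black: calibration standard, a silver-grey metal plug 10 mm across and 28 mm tall with a black band round its waist, standing upright on the bench mat; origin at the centre of its underside, z up its axis; it feels square (10 x 10 mm, sides along its x and y) to the fingers; to be left where it stands
- multimeter: grey and yellow multimeter lying on its back, 154 x 80 x 42 mm; bystander, to be left where it is; origin at the centre of its underside
- solder_spool: reel of solder with green flanges, 62 mm across, 52 mm high; bystander, to be left where it is; origin at the centre of its underside
- flush_cutter: flush cutter with red handles, 131 x 46 x 11 mm; bystander, to be left where it is; origin at the centre of its underside
- kapton_roll: roll of amber tape lying flat, 74 mm across, 14 mm high; bystander, to be left where it is; origin at the centre of its underside

How it is judged:
On the way, in this order (a step that is already met when the one before it is completed fails the run):
1. both standards stand released in the wells of their colours, the lever still up (horizontal distance between standard_red and well_red below 0.01 m and z of standard_red in the frame of well_red below 0.008 m and angle between each of standard_red, standard_blue's own z axis and vertical below 0.17 rad and horizontal distance between standard_blue and well_blue below 0.01 m and z of standard_blue in the frame of well_blue below 0.008 m and value of joint test_lever below 0.05 rad and contact force between the fingers and standard_red below 0.05 N and contact force between the fingers and standard_blue below 0.05 N), for 0.2 s.
2. the lever is pressed into the green band by the fingers (value of joint test_lever between 0.2 and 0.34 rad and contact force between the fingers and test_lever above 2 N), for 0.5 s.
At the end, for the whole second after the job is handed in: Ends holding: fingers press the lever with over 2 N, keeping it still between 0.20 and 0.34 rad (green). Red- and blue-banded standards each in the well of their colour: within 10 mm of its centre, foot within 4 mm of its floor, upright within 0.17 rad, not touched by the fingers (all of step 2 and horizontal distance between standard_red and well_red below 0.01 m and z of standard_red in the frame of well_red below 0.008 m and angle between each of standard_red, standard_blue's own z axis and vertical below 0.17 rad and horizontal distance between standard_blue and well_blue below 0.01 m and z of standard_blue in the frame of well_blue below 0.008 m and velocity of joint test_lever between -0.1 and 0.1 rad/s and contact force between the fingers and standard_red below 0.05 N and contact force between the fingers and standard_blue below 0.05 N); the arm keeps its last pose, push and grip.
It fails at once if the lever is pressed deep into the red band (beyond 0.42 rad) (value of joint test_lever above 0.42 rad).
It fails at once if the lever is pressed (beyond 0.12 rad) before both standards are loaded (value of joint test_lever above 0.12 rad and not (horizontal distance between standard_red and well_red below 0.01 m and z of standard_red in the frame of well_red below 0.008 m and angle between each of standard_red, standard_blue's own z axis and vertical below 0.17 rad and horizontal distance between standard_blue and well_blue below 0.01 m and z of standard_blue in the frame of well_blue below 0.008 m)).
It fails at once if the black-banded standard or another bystander is moved by more than 30 mm (distance of any of standard_black, multimeter, solder_spool, flush_cutter, kapton_roll from where it was at the start of the episode above 0.03 m).
It fails at once if the black-banded standard is knocked over (angle between standard_black's own z axis and vertical above 0.5 rad).
It also fails if it takes over 51 s, if anything falls off the work surface, if the arm or the gripper's body presses on something with over 40 N, if the wrist force passes 120 N, or if a joint passes its speed limit or range.

## Working session

There is one attempt and no reset: what is moved stays moved. The work goes in short steps, Python scripts to look and compute and a tool call to move; the robot and the scene stay as the last step left them, time stands still between calls to the robot, and variables do not carry over. Pictures are saved under pics/ and viewed, at most 10 in all, crops included, and the job is handed in when it is done.

Besides the shell and the picture viewer there is one more tool, called in YAML: its name, and indented under it one key for each argument. servo_tool: Moves the arm, as the interface text tells. Its arguments: {"type":"object","properties":{"steps":{"type":"array"},"newtons":{"type":"number"}},"required":["steps"]}

```bash
mkdir -p pics; ls
python3 - <<'E'
from rig import sense, capture
import cv2
print(sense())
for n in("scene","top"):
    c=capture(n); im=c.pop("image"); cv2.imwrite(f"pics/{n}0.png",im[:,:,::-1]); print(n,c)
E
```

```text
pics
{'time': 0.0, 'qpos': array([ 1.29700752e+00,  2.41395622e-01,  3.67986687e-03,  1.33519460e+00,
       -1.55267842e-05,  1.57081114e+00]), 'dq': array([-4.47507076e-05, -3.80337081e-04,  9.68121801e-04, -1.36744005e-03,
        1.86824573e-03, -2.84986197e-04]), 'tau': array([ 5.01551040e-04, -3.72317684e+01,  2.52407616e+01,  1.68253732e-02,
        4.91179355e-05,  2.84172430e-06]), 'eef_pos': array([0.13502663, 0.48077646, 0.24440467]), 'tcp_rot': array([-0.42870998, -3.11192633,  0.00329268]), 'wrist_force': array([-0.43340842,  0.67395968,  0.03300965]), 'ft_torque': array([ 0.0068954 ,  0.01582046, -0.05572415]), 'grasp_force': 0.0, 'finger_gap': 1.002626613091582}
scene {'vertical_fov': 47.962917504217266, 'cx': 321.67988583833676, 'cy': 201.06752787146962, 'distortion': array([-0.07007186,  0.        ,  0.        ,  0.        ,  0.        ]), 'rvec': array([ 1.97541836, -1.10921743,  0.5527027 ]), 'tvec': array([-0.32667796,  0.35287281,  0.95580066])}
top {'vertical_fov': 43.470957974644676, 'cx': 316.15343231968853, 'cy': 196.63107173682448, 'distortion': array([-0.05123337,  0.        ,  0.        ,  0.        ,  0.        ]), 'rvec': array([ 2.16986806, -2.19191412,  0.08181585]), 'tvec': array([-0.04863148,  0.57649097,  1.64810284])}
```

View pics/top0.png

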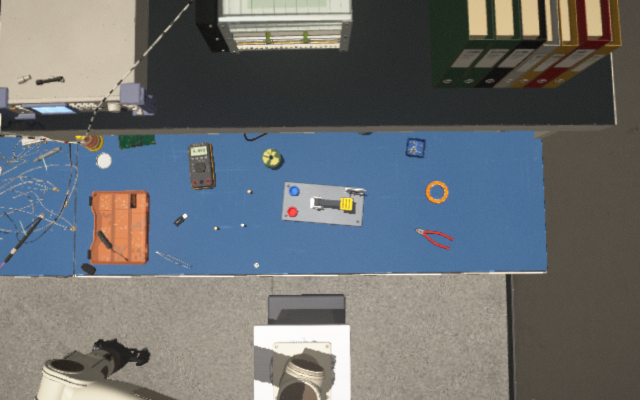

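View pics/scene0.png

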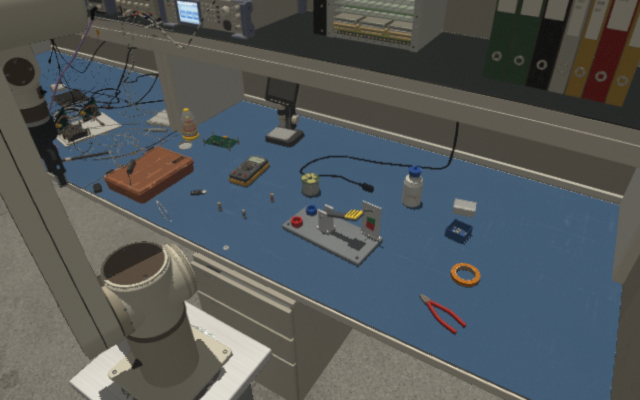

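The top view shows the station at about (323,204), the blue well at (294,191), the red well at (292,212), the pad at (346,204), and three standards at about (250,191), (215,228) and (243,225). In the scene view the standards are near (272,197), (219,206) and (243,213). Next I'll zoom in for the band colours and measure.

```bash
cat > h.py <<'E'
import numpy as np, cv2
from rig import sense, capture
def K(c):
    f=200/np.tan(np.radians(c["vertical_fov"]/2)); return np.array([[f,0,c["cx"]],[0,f,c["cy"]],[0,0,1]])
def proj(c,P): return cv2.projectPoints(np.float64(P).reshape(-1,3),c["rvec"],c["tvec"],K(c),c["distortion"])[0][:,0]
def ray(c,uv):
    u=cv2.undistortPoints(np.float64(uv).reshape(-1,1,2),K(c),c["distortion"])[:,0]
    R=cv2.Rodrigues(c["rvec"])[0]; d=np.c_[u,np.ones(len(u))]@R; return -R.T@c["tvec"],d
def plane(c,uv,z):
    o,d=ray(c,uv); return o+d*((z-o[2])/d[:,2])[:,None]
def blobs(im,lo,hi,box,amin=4):
    hsv=cv2.cvtColor(im,cv2.COLOR_RGB2HSV); m=cv2.inRange(hsv,lo,hi)
    x0,y0,x1,y1=box; k=np.zeros_like(m);k[y0:y1,x0:x1]=m[y0:y1,x0:x1]
    n,l,s,ce=cv2.connectedComponentsWithStats(k)
    return [(int(s[i,4]),ce[i].round(2),s[i,:4]) for i in range(1,n) if s[i,4]>=amin]
E
python3 - <<'E'
from h import *
t=capture("top"); s=capture("scene")
def crop(im,x,y,w,h,k): return cv2.resize(im[y:y+h,x:x+w],None,fx=k,fy=k,interpolation=cv2.INTER_CUBIC)
a=crop(t["image"],205,170,170,70,4.7)[:, :799]
b=crop(s["image"],205,185,190,80,4.2)[:, :799]
w=799; b=cv2.copyMakeBorder(b,0,0,0,max(0,w-b.shape[1]),cv2.BORDER_CONSTANT); a=cv2.copyMakeBorder(a,0,0,0,max(0,w-a.shape[1]),cv2.BORDER_CONSTANT)
o=np.vstack([a[:300],b[:299]]);print(a.shape,b.shape)
b2=np.vstack([a,b])[:,:799]; b2=cv2.resize(b2,None,fx=1,fy=min(1,600/len(b2))) if 0 else b2
cv2.imwrite("pics/z1.png",a[:,:,::-1]);cv2.imwrite("pics/z2.png",b[:,:,::-1])
for nm,c,box in(("top",t,(205,170,375,240)),("scene",s,(205,180,395,265))):
    for col,lo,hi in(("red",(0,150,60),(8,255,255)),("red2",(172,150,60),(180,255,255)),("blue",(105,200,140),(125,255,255)),("yellow",(22,140,120),(32,255,255))):
        print(nm,col,blobs(c["image"],lo,hi,box))
E
```

```text
(329, 799, 3) (336, 799, 3)
top red [(64, array([291.84, 211.27]), array([288, 207,   9,   9], dtype=int32))]
top red2 []
top blue []
top yellow [(146, array([345.97, 203.62]), array([340, 198,  13,  13], dtype=int32))]
scene red [(45, array([296.07, 220.27]), array([291, 217,  11,   7], dtype=int32))]
scene red2 [(16, array([296.44, 218.88]), array([293, 218,   7,   3], dtype=int32)), (24, array([297.  , 224.25]), array([292, 222,  10,   5], dtype=int32)), (22, array([370.14, 225.59]), array([367, 223,   7,   6], dtype=int32))]
scene blue []
scene yellow [(102, array([353.24, 214.16]), array([345, 210,  18,   9], dtype=int32))]
```

View pics/z1.png

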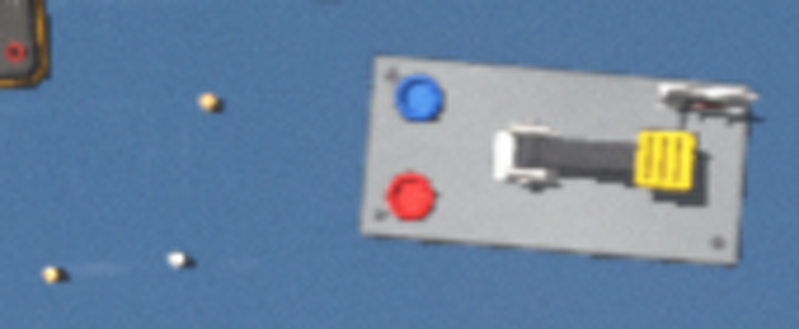

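View pics/z2.png

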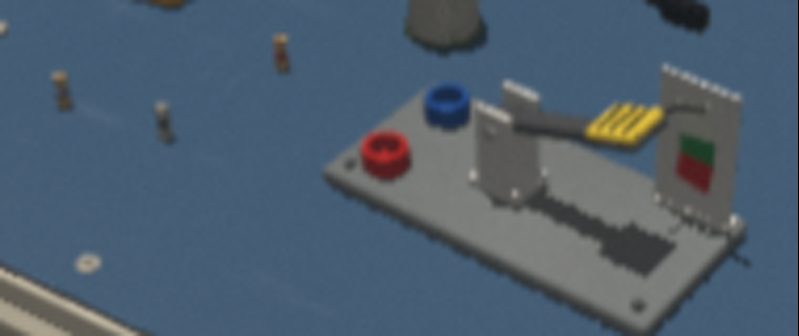

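Run:
```python
from h import *
t=capture("top"); s=capture("scene")
hs=cv2.cvtColor(s["image"],cv2.COLOR_RGB2HSV)
ti=t["image"].astype(float)
for nm,(u,v) in dict(far=(249.5,191.7),left=(216.3,228.5),silver=(242.7,225.3)).items():
    u0,v0=int(u)-6,int(v)-6; p=ti[v0:v0+13,u0:u0+13]
    # warm/bright vs. mat: R channel above mat median
    w=np.clip(p[:,:,0]-np.median(p[:,:,0])-35,0,None); yy,xx=np.mgrid[v0:v0+13,u0:u0+13]
    ce=[(w*xx).sum()/w.sum(),(w*yy).sum()/w.sum()]; P=plane(t,ce,.026)[0]
    print(nm,np.round(ce,2),P.round(4)); b=proj(s,[P*[1,1,0]+[0,0,h] for h in(0,.014,.028)]); print(b.round(1).tolist())
    u1,v1=np.round(b[1]).astype(int)
    print(s["image"][v1-5:v1+6,u1-2:u1+3].tolist())
```

```text
far [248.59 190.98] [0.5968 0.1703 0.026 ]
[[271.7, 200.0], [271.4, 196.4], [271.0, 192.9]]
[[[68, 93, 116], [68, 93, 117], [68, 92, 115], [66, 92, 115], [68, 94, 118]], [[70, 94, 117], [73, 95, 115], [78, 95, 112], [76, 92, 109], [70, 93, 114]], [[73, 95, 116], [102, 103, 107], [115, 109, 99], [124, 117, 102], [92, 103, 113]], [[73, 93, 112], [113, 103, 91], [126, 106, 78], [138, 120, 91], [98, 104, 110]], [[69, 90, 112], [89, 83, 81], [91, 75, 57], [90, 79, 69], [74, 89, 104]], [[69, 91, 113], [86, 79, 82], [82, 69, 56], [77, 71, 64], [70, 86, 104]], [[70, 91, 113], [80, 73, 81], [76, 59, 53], [72, 56, 53], [67, 78, 95]], [[68, 91, 114], [72, 70, 80], [72, 53, 50], [72, 51, 48], [66, 70, 81]], [[68, 90, 113], [71, 74, 82], [71, 58, 52], [74, 58, 50], [68, 69, 74]], [[68, 91, 113], [72, 79, 88], [74, 67, 59], [79, 68, 54], [69, 67, 69]], [[66, 91, 114], [70, 86, 102], [69, 70, 73], [69, 65, 58], [59, 61, 67]]]
left [215.16 227.89] [0.4752 0.2814 0.026 ]
[[219.9, 208.9], [219.2, 205.3], [218.6, 201.7]]
[[[68, 93, 116], [70, 93, 116], [69, 93, 116], [66, 91, 115], [68, 93, 115]], [[73
[... 972 characters left out ...]
[76, 97, 117], [68, 93, 116]], [[113, 115, 115], [126, 125, 118], [103, 107, 107], [75, 93, 109], [69, 94, 117]], [[94, 97, 98], [103, 101, 94], [84, 85, 83], [70, 86, 102], [68, 93, 116]], [[71, 81, 89], [77, 78, 75], [70, 71, 72], [66, 83, 99], [67, 91, 115]], [[62, 76, 88], [65, 67, 68], [59, 62, 63], [62, 78, 93], [66, 90, 112]], [[58, 72, 86], [51, 54, 57], [50, 53, 54], [64, 75, 87], [68, 89, 110]], [[65, 79, 93], [58, 63, 65], [57, 58, 58], [67, 77, 86], [71, 90, 109]], [[71, 85, 99], [71, 76, 77], [66, 67, 66], [65, 72, 77], [66, 84, 103]], [[69, 86, 102], [70, 77, 83], [69, 71, 70], [61, 65, 68], [57, 73, 89]], [[68, 88, 108], [67, 82, 98], [62, 72, 81], [52, 60, 69], [53, 71, 87]]]
```

The waist pixels show that the far gold plug, at about (0.597, 0.170), has the red band. The left one, at about (0.475, 0.281), has the blue band, and the silver one is black-banded. Next I'll measure the station and cross-check with two views.

Run:
```python
from h import *
t=capture("top"); s=capture("scene")
box=(275,175,375,235)
def first(c,lo,hi,box): return max(blobs(c["image"],lo,hi,box),key=lambda b:b[0])
def tri(a,b):
    (o1,d1),(o2,d2)=ray(t,[a]),ray(s,[b]); d1,d2=d1[0],d2[0]
    k=np.linalg.lstsq(np.c_[d1,-d2],o2-o1,rcond=None)[0]; p,q=o1+k[0]*d1,o2+k[1]*d2
    return ((p+q)/2).round(4),np.linalg.norm(p-q).round(4)
print("cam",ray(t,[[0,0]])[0].round(3),ray(s,[[0,0]])[0].round(3))
W={}
r=first(t,(0,130,60),(10,255,255),box); b=first(t,(103,190,120),(125,255,255),(282,180,306,200)); y=first(t,(20,120,100),(34,255,255),box)
for n,q,z in(("red",r,.030),("blue",b,.030),("pad",y,.112)):
    W[n]=plane(t,[q[1]],z)[0]; print(n,q,W[n].round(4))
v=W["blue"]-W["red"]; print("well dist",np.linalg.norm(v[:2]),"yaw",np.arctan2(v[1],v[0]))
m=(W["blue"]+W["red"])/2; u=m-W["pad"]; print("mid-pad",np.linalg.norm(u[:2]),"yaw",np.arctan2(-u[0],u[1]))
sb=first(s,(103,180,60),(125,255,255),(303,203,322,217)); sy=first(s,(20,110,80),(34,255,255),(335,205,375,225))
print(sb,sy,"pad tri",tri(y[1],sy[1]))
im=s["image"].astype(int); print(np.argwhere((im[200:232,285:325,0]>im[200:232,285:325,2]*2)).mean(0)[::-1]+[285,200])
# standards' tops by two views: gold-bright pixels
for n,a,g in(("red",(248.59,190.98),(271.7,194)),("blue",(215.16,227.89),(219.3,202.9)),("black",(242,224.64),(242.6,210))):
    print(n,tri(a,g))
# plate corners, grey mask in top
hs=cv2.cvtColor(t["image"],cv2.COLOR_RGB2HSV); g=cv2.inRange(hs,(0,0,90),(180,60,235)); k=np.zeros_like(g);k[178:232,276:372]=g[178:232,276:372]
n,l,st,ce=cv2.connectedComponentsWithStats(k); i=1+st[1:,4].argmax(); pts=np.argwhere(l==i)[:,::-1].astype(np.float32)
bx=cv2.boxPoints(cv2.minAreaRect(pts)); P=plane(t,bx,.014); print(bx.round(1).tolist(),P.round(4).tolist(),P.mean(0).round(4)); print(np.linalg.norm(np.diff(P,axis=0),axis=1))
for n,R in(("std",[(.5968,.1703,.0)]),):
    pass
```

```text
cam [ 0.447 -0.058  1.688] [-0.303 -0.574  0.851]Traceback (most recent call last):
  File "<stdin>", line 11, in <module>
  File "<stdin>", line 4, in first
ValueError: max() iterable argument is empty
```

```bash
cat > m.py <<'E'
from h import *
t=capture("top"); s=capture("scene")
def first(c,lo,hi,box): return max(blobs(c["image"],lo,hi,box),key=lambda b:b[0])
def tri(a,b):
    (o1,d1),(o2,d2)=ray(t,[a]),ray(s,[b]); d1,d2=d1[0],d2[0]
    k=np.linalg.lstsq(np.c_[d1,-d2],o2-o1,rcond=None)[0]; p,q=o1+k[0]*d1,o2+k[1]*d2
    return ((p+q)/2).round(4),np.linalg.norm(p-q).round(4)
E
python3 - <<'E'
from m import *
box=(275,175,375,235)
print(t["image"][190,288:300].tolist(), cv2.cvtColor(t["image"],cv2.COLOR_RGB2HSV)[190,284:300].tolist())
print(cv2.cvtColor(s["image"],cv2.COLOR_RGB2HSV)[211,303:322].tolist())
W={}
r=first(t,(0,130,60),(10,255,255),box); b=first(t,(100,150,150),(125,255,255),(282,180,306,200)); y=first(t,(20,120,100),(34,255,255),box)
for n,q,z in(("red",r,.030),("blue",b,.030),("pad",y,.112)):
    W[n]=plane(t,[q[1]],z)[0]; print(n,q,W[n].round(4))
v=W["blue"]-W["red"]; print("well dist",np.linalg.norm(v[:2]),"yaw",np.arctan2(v[1],v[0]))
m=(W["blue"]+W["red"])/2; u=m-W["pad"]; print("mid-pad",np.linalg.norm(u[:2]),"yaw",np.arctan2(-u[0],u[1]))
sy=first(s,(20,110,80),(34,255,255),(335,205,375,225)); print("pad tri",tri(y[1],sy[1]))
for n,a,g in(("red",(248.59,190.98),(271.7,194)),("blue",(215.16,227.89),(219.3,202.9)),("black",(242,224.64),(242.6,210))): print(n,tri(a,g))
hs=cv2.cvtColor(t["image"],cv2.COLOR_RGB2HSV); g=cv2.inRange(hs,(0,0,90),(180,60,235)); k=np.zeros_like(g);k[178:232,276:372]=g[178:232,276:372]
n,l,st,ce=cv2.connectedComponentsWithStats(k); i=1+st[1:,4].argmax(); pts=np.argwhere(l==i)[:,::-1].astype(np.float32)
bx=cv2.boxPoints(cv2.minAreaRect(pts)); P=plane(t,bx,.014); print(bx.round(1).tolist(),P.round(4).tolist(),P.mean(0).round(4)); print(np.linalg.norm(np.diff(P,axis=0),axis=1))
E
```

```text
[[156, 168, 191], [88, 126, 191], [50, 92, 167], [59, 105, 182], [82, 148, 234], [86, 153, 238], [91, 159, 239], [91, 158, 240], [84, 150, 236], [72, 135, 228], [73, 121, 198], [125, 131, 148]] [[107, 22, 166], [113, 5, 188], [90, 5, 186], [113, 6, 184], [110, 47, 191], [109, 138, 191], [109, 179, 167], [109, 172, 182], [107, 166, 234], [107, 163, 238], [106, 158, 239], [107, 158, 240], [107, 164, 236], [108, 174, 228], [108, 161, 198], [112, 40, 148]]
[[45, 4, 120], [70, 6, 120], [100, 21, 107], [109, 89, 83], [109, 162, 77], [109, 171, 82], [108, 167, 96], [108, 166, 109], [108, 168, 112], [108, 171, 106], [109, 168, 88], [109, 166, 77], [109, 158, 71], [109, 99, 75], [110, 7, 109], [20, 7, 108], [24, 10, 122], [20, 16, 144], [23, 14, 166]]
red (67, array([291.79, 211.43]), array([287, 207,  10,  10], dtype=int32)) [0.5271 0.0266 0.03  ]
blue (63, array([293.71, 190.52]), array([290, 187,   9,   8], dtype=int32)) [0.5965 0.0198 0.03  ]
pad (151, array([346.07, 203.72]), array([340, 198,  13,  13], dtype=int32)) [ 0.5457 -0.1485  0.112 ]
well dist 0.06969495444879066 yaw -0.09786207555182164
mid-pad 0.1724754251467685 yaw -0.09346047139803983
pad tri (array([ 0.5458, -0.1484,  0.1063]), np.float64(0.001))
red (array([0.5977, 0.1699, 0.0232]), np.float64(0.0019))
blue (array([0.4758, 0.2813, 0.0229]), np.float64(0.0019))
black (array([0.4847, 0.1929, 0.0246]), np.float64(0.0015))
[[280.70001220703125, 219.8000030517578], [283.8999938964844, 181.0], [365.20001220703125, 187.8000030517578], [362.0, 226.60000610351562]] [[0.5003, 0.0647, 0.014], [0.6303, 0.0532, 0.014], [0.6047, -0.2191, 0.014], [0.475, -0.206, 0.014]] [ 0.5526 -0.0768  0.014 ]
[0.13056457 0.27345133 0.13040483]
```

servo_tool:
  steps:
    - {"wz": -1, "hand": 0.5}
    - {"wz": -1}
    - {"wz": -1}
    - {"wz": -0.15}
    - {"x": -1, "y": -0.6}
    - {"x": -1, "y": -0.6}
    - {"x": -1, "y": -0.6}
    - {"x": -1, "y": -0.6}
    - {"x": -1, "y": -0.6}
    - {"x": -1, "y": -0.6}
  newtons: 30

```text
invalid input
```

servo_tool:
  steps:
    - {"x": 0, "y": 0, "z": 0, "wx": 0, "wy": 0, "wz": -1, "hand": 0.5}
    - {"x": 0, "y": 0, "z": 0, "wx": 0, "wy": 0, "wz": -1, "hand": 0.5}
    - {"x": 0, "y": 0, "z": 0, "wx": 0, "wy": 0, "wz": -1, "hand": 0.5}
    - {"x": 0, "y": 0, "z": 0, "wx": 0, "wy": 0, "wz": -0.15, "hand": 0.5}
    - {"x": -1, "y": -0.6, "z": 0, "wx": 0, "wy": 0, "wz": 0, "hand": 0.5}
    - {"x": -1, "y": -0.6, "z": 0, "wx": 0, "wy": 0, "wz": 0, "hand": 0.5}
    - {"x": -1, "y": -0.6, "z": 0, "wx": 0, "wy": 0, "wz": 0, "hand": 0.5}
    - {"x": -1, "y": -0.6, "z": 0, "wx": 0, "wy": 0, "wz": 0, "hand": 0.5}
    - {"x": -1, "y": -0.6, "z": 0, "wx": 0, "wy": 0, "wz": 0, "hand": 0.5}
    - {"x": -1, "y": -0.6, "z": 0, "wx": 0, "wy": 0, "wz": 0, "hand": 0.5}
  newtons: 30

```text
time: 1.33
eef_pos: [0.2863, 0.3907, 0.2455]
tcp_rot: [0.001, 3.141, 0.0]
wrist_force: [0.2, 0.9, -0.6]
finger_gap: 0.499
grasp_force: 0.0
```

servo_tool:
  steps:
    - {"x": -0.95, "y": -0.55, "z": 0.72, "wx": 0, "wy": 0, "wz": 0, "hand": 0.5}
    - {"x": -0.95, "y": -0.55, "z": 0.72, "wx": 0, "wy": 0, "wz": 0, "hand": 0.5}
    - {"x": -0.95, "y": -0.55, "z": 0.72, "wx": 0, "wy": 0, "wz": 0, "hand": 0.5}
    - {"x": -0.95, "y": -0.55, "z": 0.72, "wx": 0, "wy": 0, "wz": 0, "hand": 0.5}
    - {"x": -0.95, "y": -0.55, "z": 0.72, "wx": 0, "wy": 0, "wz": 0, "hand": 0.5}
    - {"x": -0.95, "y": -0.55, "z": 0.72, "wx": 0, "wy": 0, "wz": 0, "hand": 0.5}
    - {"x": -0.95, "y": -0.55, "z": 0.72, "wx": 0, "wy": 0, "wz": 0, "hand": 0.5}
    - {"x": -0.95, "y": -0.55, "z": 0.72, "wx": 0, "wy": 0, "wz": 0, "hand": 0.5}
    - {"x": 0, "y": 0, "z": 0, "wx": 0, "wy": 0, "wz": 0, "hand": 0.5}

```text
time: 2.08
eef_pos: [0.4774, 0.2782, 0.0975]
tcp_rot: [-0.009, -3.139, 0.006]
wrist_force: [-0.5, -0.0, 0.7]
finger_gap: 0.5
grasp_force: 0.0
```

servo_tool:
  steps:
    - {"x": 0.08, "y": 0.12, "z": 0.8, "wx": 0, "wy": 0, "wz": 0, "hand": 0.5}
    - {"x": 0, "y": 0, "z": 0.8, "wx": 0, "wy": 0, "wz": 0, "hand": 0.5}
    - {"x": 0, "y": 0, "z": 0.8, "wx": 0, "wy": 0, "wz": 0, "hand": 0.5}
    - {"x": 0, "y": 0, "z": 0.5, "wx": 0, "wy": 0, "wz": 0, "hand": 0.5}
    - {"x": 0, "y": 0, "z": 0.2, "wx": 0, "wy": 0, "wz": 0, "hand": 0.5}
    - {"x": 0, "y": 0, "z": 0, "wx": 0, "wy": 0, "wz": 0, "hand": 0.5}
    - {"x": 0, "y": 0, "z": 0, "wx": 0, "wy": 0, "wz": 0, "hand": 0.5}

```text
time: 2.67
eef_pos: [0.4736, 0.2851, 0.0243]
tcp_rot: [-0.001, 3.141, 0.0]
wrist_force: [1.3, 0.5, 0.5]
finger_gap: 0.501
grasp_force: 0.0
```

Run:
```python
from m import *
x=s["image"][165:245,180:290]; cv2.imwrite("pics/g1.png",cv2.resize(x,None,fx=6,fy=6,interpolation=cv2.INTER_CUBIC)[:,:,::-1])
```

```text
(no output)
```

View pics/g1.png

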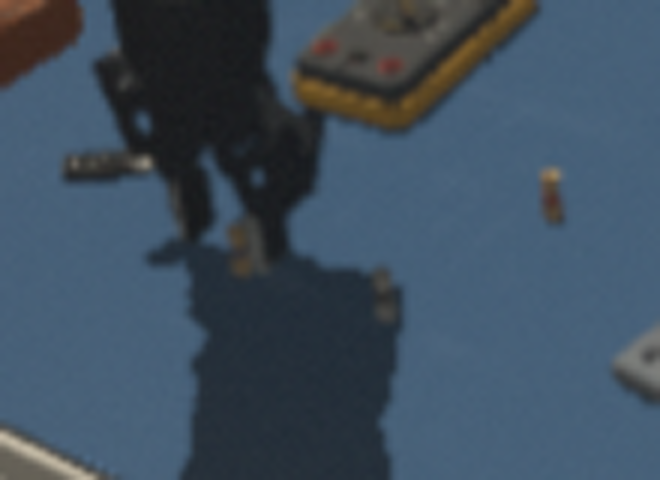

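The plug stands between the fingers at crop (240,250), nearer the right finger. The far plug's red band is clearly visible at crop (552,200). I'll correct about 4 mm, then close low on it to centre it.

servo_tool:
  steps:
    - {"x": -0.08, "y": -0.14, "z": 0, "wx": 0, "wy": 0, "wz": 0, "hand": 0.5}
    - {"x": 0, "y": 0, "z": 0.22, "wx": 0, "wy": 0, "wz": 0, "hand": 0.4}
    - {"x": 0, "y": 0, "z": 0, "wx": 0, "wy": 0, "wz": 0, "hand": 0.3}
    - {"x": 0, "y": 0, "z": 0, "wx": 0, "wy": 0, "wz": 0, "hand": 0.25}
    - {"x": 0, "y": 0, "z": 0, "wx": 0, "wy": 0, "wz": 0, "hand": 0.2}
    - {"x": 0, "y": 0, "z": 0, "wx": 0, "wy": 0, "wz": 0, "hand": 0.15}
    - {"x": 0, "y": 0, "z": 0, "wx": 0, "wy": 0, "wz": 0, "hand": 0.05}
    - {"x": 0, "y": 0, "z": 0, "wx": 0, "wy": 0, "wz": 0, "hand": 0.0}
    - {"x": 0, "y": 0, "z": 0, "wx": 0, "wy": 0, "wz": 0, "hand": 0.0}
  newtons: 25

```text
time: 3.52
eef_pos: [0.4755, 0.2813, 0.0184]
tcp_rot: [-0.002, 3.141, 0.0]
wrist_force: [-0.7, -0.2, 0.4]
finger_gap: 0.111
grasp_force: 25.6
```

servo_tool:
  steps:
    - {"x": 0, "y": 0, "z": 0, "wx": 0, "wy": 0, "wz": 0, "hand": 0.18}
    - {"x": 0, "y": 0, "z": 0, "wx": 0, "wy": 0, "wz": 0, "hand": 0.18}
    - {"x": 0, "y": 0, "z": -0.24, "wx": 0, "wy": 0, "wz": 0, "hand": 0.18}
    - {"x": 0, "y": 0, "z": -0.24, "wx": 0, "wy": 0, "wz": 0, "hand": 0.18}
    - {"x": 0, "y": 0, "z": 0, "wx": 0, "wy": 0, "wz": 0, "hand": 0.18}
    - {"x": 0, "y": 0, "z": 0, "wx": 0, "wy": 0, "wz": 0, "hand": 0.0}
    - {"x": 0, "y": 0, "z": 0, "wx": 0, "wy": 0, "wz": 0, "hand": 0.0}
    - {"x": 0, "y": 0, "z": 0, "wx": 0, "wy": 0, "wz": 0, "hand": 0.0}
  newtons: 30

```text
time: 4.18
eef_pos: [0.4763, 0.2818, 0.0315]
tcp_rot: [-0.002, 3.139, 0.002]
wrist_force: [-0.3, -0.1, 6.7]
finger_gap: 0.103
grasp_force: 30.7
```

servo_tool:
  steps:
    - {"x": 0, "y": 0, "z": -0.5, "wx": 0, "wy": 0, "wz": 0, "hand": 0.0}
    - {"x": 0, "y": 0, "z": -0.9, "wx": 0, "wy": 0, "wz": 0, "hand": 0.0}
    - {"x": 0, "y": 0, "z": -0.9, "wx": 0, "wy": 0, "wz": 0, "hand": 0.0}
    - {"x": 0, "y": 0, "z": -0.9, "wx": 0, "wy": 0, "wz": 0, "hand": 0.0}
    - {"x": -0.4, "y": -0.85, "z": -0.4, "wx": 0, "wy": 0, "wz": 0, "hand": 0.0}
    - {"x": -0.4, "y": -0.85, "z": 0, "wx": 0, "wy": 0, "wz": 0, "hand": 0.0}
    - {"x": -0.4, "y": -0.85, "z": 0, "wx": 0, "wy": 0, "wz": 0, "hand": 0.0}
    - {"x": -0.4, "y": -0.85, "z": 0, "wx": 0, "wy": 0, "wz": 0, "hand": 0.0}
    - {"x": -0.4, "y": -0.85, "z": 0, "wx": 0, "wy": 0, "wz": 0, "hand": 0.0}
    - {"x": -0.4, "y": -0.85, "z": 0, "wx": 0, "wy": 0, "wz": 0, "hand": 0.0}

```text
time: 5.02
eef_pos: [0.5357, 0.1527, 0.1201]
tcp_rot: [0.002, -3.141, 0.0]
wrist_force: [0.3, 0.2, 0.4]
finger_gap: 0.103
grasp_force: 30.1
```

servo_tool:
  steps:
    - {"x": -0.4, "y": -0.85, "z": 0, "wx": 0, "wy": 0, "wz": 0, "hand": 0.0}
    - {"x": -0.4, "y": -0.85, "z": 0, "wx": 0, "wy": 0, "wz": 0, "hand": 0.0}
    - {"x": -0.4, "y": -0.85, "z": 0, "wx": 0, "wy": 0, "wz": 0, "hand": 0.0}
    - {"x": -0.4, "y": -0.85, "z": 0, "wx": 0, "wy": 0, "wz": 0, "hand": 0.0}
    - {"x": -0.4, "y": -0.85, "z": 0, "wx": 0, "wy": 0, "wz": 0, "hand": 0.0}
    - {"x": -0.4, "y": -0.85, "z": 0, "wx": 0, "wy": 0, "wz": 0, "hand": 0.0}
    - {"x": 0, "y": 0, "z": 0, "wx": 0, "wy": 0, "wz": 0, "hand": 0.0}
    - {"x": 0, "y": 0, "z": 0, "wx": 0, "wy": 0, "wz": 0, "hand": 0.0}
    - {"x": 0, "y": 0, "z": 0, "wx": 0, "wy": 0, "wz": 0, "hand": 0.0}

```text
time: 5.77
eef_pos: [0.5951, 0.0266, 0.1199]
tcp_rot: [0.002, -3.14, -0.001]
wrist_force: [-0.3, 0.8, 0.3]
finger_gap: 0.101
grasp_force: 30.1
```

servo_tool:
  steps:
    - {"x": -0.05, "y": -0.26, "z": 0, "wx": 0, "wy": 0, "wz": 0, "hand": 0.0}
    - {"x": 0, "y": 0, "z": 0.7, "wx": 0, "wy": 0, "wz": 0, "hand": 0.0}
    - {"x": 0, "y": 0, "z": 0.7, "wx": 0, "wy": 0, "wz": 0, "hand": 0.0}
    - {"x": 0, "y": 0, "z": 0.2, "wx": 0, "wy": 0, "wz": 0, "hand": 0.0}
    - {"x": 0, "y": 0, "z": 0, "wx": 0, "wy": 0, "wz": 0, "hand": 0.0}
    - {"x": 0, "y": 0, "z": 0, "wx": 0, "wy": 0, "wz": 0, "hand": 0.0}

```text
time: 6.27
eef_pos: [0.5967, 0.0203, 0.0804]
tcp_rot: [0.003, -3.141, 0.0]
wrist_force: [0.2, 0.0, -0.0]
finger_gap: 0.102
grasp_force: 30.1
```

Run:
```python
from m import *
print(sense()["eef_pos"].round(4))
x=s["image"][170:250,270:380]; a=t["image"][170:230,265:348]
a=cv2.resize(a,(660,480),interpolation=cv2.INTER_CUBIC)[:300]
cv2.imwrite("pics/g2.png",np.vstack([cv2.resize(x,(400,290),interpolation=cv2.INTER_CUBIC),cv2.resize(t["image"][170:230,265:348],(400,290),interpolation=cv2.INTER_CUBIC)])[:,:,::-1])
```

```text
[0.5977 0.0202 0.0814]
```

View pics/g2.png

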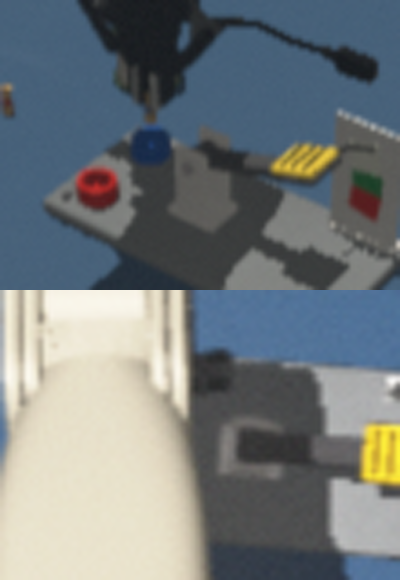

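The upper half shows the plug held upright just above the blue well, plug at crop (151,110) over the well at (151,140). The lever is untouched. I'll lower it now.

servo_tool:
  steps:
    - {"x": 0, "y": 0, "z": 0.4, "wx": 0, "wy": 0, "wz": 0, "hand": 0.0}
    - {"x": 0, "y": 0, "z": 0.4, "wx": 0, "wy": 0, "wz": 0, "hand": 0.0}
    - {"x": 0, "y": 0, "z": 0.3, "wx": 0, "wy": 0, "wz": 0, "hand": 0.0}
    - {"x": 0, "y": 0, "z": 0.1, "wx": 0, "wy": 0, "wz": 0, "hand": 0.0}
    - {"x": 0, "y": 0, "z": 0, "wx": 0, "wy": 0, "wz": 0, "hand": 0.0}
    - {"x": 0, "y": 0, "z": 0, "wx": 0, "wy": 0, "wz": 0, "hand": 0.0}

```text
time: 6.87
eef_pos: [0.5965, 0.0198, 0.0497]
tcp_rot: [0.002, -3.141, 0.0]
wrist_force: [-0.0, -0.1, 0.0]
finger_gap: 0.1
grasp_force: 30.1
```

servo_tool:
  steps:
    - {"x": 0, "y": 0, "z": 0.03, "wx": 0, "wy": 0, "wz": 0, "hand": 0.0}
    - {"x": 0, "y": 0, "z": 0, "wx": 0, "wy": 0, "wz": 0, "hand": 0.15}
    - {"x": 0, "y": 0, "z": 0, "wx": 0, "wy": 0, "wz": 0, "hand": 0.25}
    - {"x": 0, "y": 0, "z": 0, "wx": 0, "wy": 0, "wz": 0, "hand": 0.3}
    - {"x": 0, "y": 0, "z": 0, "wx": 0, "wy": 0, "wz": 0, "hand": 0.3}
    - {"x": 0, "y": 0, "z": -0.5, "wx": 0, "wy": 0, "wz": 0, "hand": 0.3}
    - {"x": 0, "y": 0, "z": -0.8, "wx": 0, "wy": 0, "wz": 0, "hand": 0.3}
    - {"x": 0, "y": 0, "z": -0.8, "wx": 0, "wy": 0, "wz": 0, "hand": 0.4}
    - {"x": 0, "y": 0.8, "z": -0.3, "wx": 0, "wy": 0, "wz": 0, "hand": 0.5}
    - {"x": 0, "y": 0.8, "z": 0, "wx": 0, "wy": 0, "wz": 0, "hand": 0.5}

```text
time: 7.7
eef_pos: [0.5989, 0.0595, 0.1125]
tcp_rot: [0.002, 3.136, 0.001]
wrist_force: [0.9, -0.3, 0.3]
finger_gap: 0.499
grasp_force: 0.0
```

servo_tool:
  steps:
    - {"x": 0, "y": 0.9, "z": 0, "wx": 0, "wy": 0, "wz": 0, "hand": 0.5}
    - {"x": 0, "y": 0.9, "z": 0, "wx": 0, "wy": 0, "wz": 0, "hand": 0.5}
    - {"x": 0, "y": 0.9, "z": 0, "wx": 0, "wy": 0, "wz": 0, "hand": 0.5}
    - {"x": 0, "y": 0.9, "z": 0, "wx": 0, "wy": 0, "wz": 0, "hand": 0.5}
    - {"x": 0, "y": 0.6, "z": 0, "wx": 0, "wy": 0, "wz": 0, "hand": 0.5}
    - {"x": 0, "y": 0.2, "z": 0, "wx": 0, "wy": 0, "wz": 0, "hand": 0.5}
    - {"x": 0, "y": 0, "z": 0, "wx": 0, "wy": 0, "wz": 0, "hand": 0.5}
    - {"x": 0, "y": 0, "z": 0, "wx": 0, "wy": 0, "wz": 0, "hand": 0.5}

```text
time: 8.37
eef_pos: [0.5967, 0.1693, 0.1094]
tcp_rot: [0.002, -3.141, 0.001]
wrist_force: [-0.1, 0.1, 0.3]
finger_gap: 0.497
grasp_force: 0.0
```

Run:
```python
from m import *
print(sense()["eef_pos"].round(4))
cv2.imwrite("pics/g3.png",cv2.resize(s["image"][175:255,255:375],(780,520),interpolation=cv2.INTER_CUBIC)[:,:,::-1])
```

```text
[0.5968 0.1686 0.1095]
```

View pics/g3.png

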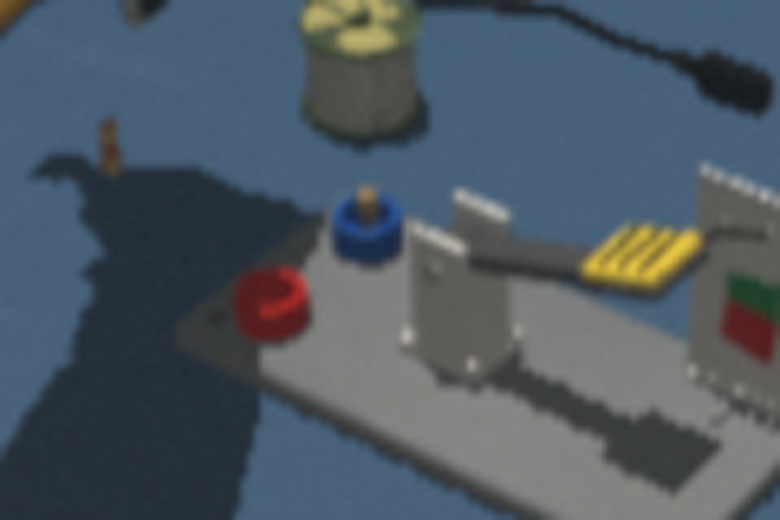

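The blue-banded plug stands upright in the blue well at crop (367,200). The red-banded one at (110,150) is in place, and the lever is up. Picking the red one next.

servo_tool:
  steps:
    - {"x": 0, "y": 0.04, "z": 0.8, "wx": 0, "wy": 0, "wz": 0, "hand": 0.5}
    - {"x": 0, "y": 0, "z": 0.8, "wx": 0, "wy": 0, "wz": 0, "hand": 0.5}
    - {"x": 0, "y": 0, "z": 0.8, "wx": 0, "wy": 0, "wz": 0, "hand": 0.5}
    - {"x": 0, "y": 0, "z": 0.7, "wx": 0, "wy": 0, "wz": 0, "hand": 0.5}
    - {"x": 0, "y": 0, "z": 0.4, "wx": 0, "wy": 0, "wz": 0, "hand": 0.5}
    - {"x": 0, "y": 0, "z": 0.13, "wx": 0, "wy": 0, "wz": 0, "hand": 0.4}
    - {"x": 0, "y": 0, "z": 0, "wx": 0, "wy": 0, "wz": 0, "hand": 0.35}
    - {"x": 0, "y": 0, "z": 0, "wx": 0, "wy": 0, "wz": 0, "hand": 0.3}
    - {"x": 0, "y": 0, "z": 0, "wx": 0, "wy": 0, "wz": 0, "hand": 0.25}

```text
time: 9.22
eef_pos: [0.5979, 0.1709, 0.0202]
tcp_rot: [-0.001, 3.139, 0.001]
wrist_force: [0.2, 0.1, 0.4]
finger_gap: 0.253
grasp_force: 0.0
```

servo_tool:
  steps:
    - {"x": 0, "y": 0, "z": 0, "wx": 0, "wy": 0, "wz": 0, "hand": 0.2}
    - {"x": 0, "y": 0, "z": 0, "wx": 0, "wy": 0, "wz": 0, "hand": 0.15}
    - {"x": 0, "y": 0, "z": 0, "wx": 0, "wy": 0, "wz": 0, "hand": 0.05}
    - {"x": 0, "y": 0, "z": 0, "wx": 0, "wy": 0, "wz": 0, "hand": 0.0}
    - {"x": 0, "y": 0, "z": 0, "wx": 0, "wy": 0, "wz": 0, "hand": 0.0}
  newtons: 25

```text
time: 9.63
eef_pos: [0.5977, 0.1712, 0.0201]
tcp_rot: [-0.002, 3.139, 0.001]
wrist_force: [0.1, -0.2, 5.8]
finger_gap: 0.137
grasp_force: 24.5
```

servo_tool:
  steps:
    - {"x": 0, "y": 0, "z": 0, "wx": 0, "wy": 0, "wz": 0, "hand": 0.0}
    - {"x": 0, "y": 0, "z": 0, "wx": 0, "wy": 0, "wz": 0, "hand": 0.0}
    - {"x": 0, "y": 0, "z": 0, "wx": 0, "wy": 0, "wz": 0, "hand": 0.2}
    - {"x": 0, "y": 0, "z": 0, "wx": 0, "wy": 0, "wz": 0, "hand": 0.2}
    - {"x": 0, "y": 0, "z": -0.22, "wx": 0, "wy": 0, "wz": 0, "hand": 0.2}
    - {"x": 0, "y": 0, "z": -0.22, "wx": 0, "wy": 0, "wz": 0, "hand": 0.2}
    - {"x": 0, "y": 0, "z": 0, "wx": 0, "wy": 0, "wz": 0, "hand": 0.2}
    - {"x": 0, "y": 0, "z": 0, "wx": 0, "wy": 0, "wz": 0, "hand": 0.2}

```text
time: 10.3
eef_pos: [0.5973, 0.1711, 0.0305]
tcp_rot: [-0.002, 3.14, 0.001]
wrist_force: [-0.0, 0.2, 0.1]
finger_gap: 0.195
grasp_force: 0.0
```

servo_tool:
  steps:
    - {"x": 0, "y": 0, "z": 0, "wx": 0, "wy": 0, "wz": 0, "hand": 0.0}
    - {"x": 0, "y": 0, "z": 0, "wx": 0, "wy": 0, "wz": 0, "hand": 0.0}
    - {"x": 0, "y": 0, "z": 0, "wx": 0, "wy": 0, "wz": 0, "hand": 0.0}
    - {"x": 0, "y": 0, "z": 0, "wx": 0, "wy": 0, "wz": 0, "hand": 0.0}
  newtons: 30

```text
time: 10.63
eef_pos: [0.5971, 0.171, 0.0302]
tcp_rot: [-0.002, 3.141, 0.001]
wrist_force: [0.8, 0.2, 4.8]
finger_gap: 0.12
grasp_force: 29.3
```

servo_tool:
  steps:
    - {"x": 0, "y": 0, "z": -0.5, "wx": 0, "wy": 0, "wz": 0, "hand": 0.0}
    - {"x": 0, "y": 0, "z": -0.9, "wx": 0, "wy": 0, "wz": 0, "hand": 0.0}
    - {"x": 0, "y": 0, "z": -0.9, "wx": 0, "wy": 0, "wz": 0, "hand": 0.0}
    - {"x": 0.4, "y": -0.8, "z": -0.5, "wx": 0, "wy": 0, "wz": 0, "hand": 0.0}
    - {"x": 0.4, "y": -0.8, "z": 0, "wx": 0, "wy": 0, "wz": 0, "hand": 0.0}
    - {"x": 0.4, "y": -0.8, "z": 0, "wx": 0, "wy": 0, "wz": 0, "hand": 0.0}
    - {"x": 0.4, "y": -0.8, "z": 0, "wx": 0, "wy": 0, "wz": 0, "hand": 0.0}
    - {"x": 0.4, "y": -0.8, "z": 0, "wx": 0, "wy": 0, "wz": 0, "hand": 0.0}
    - {"x": 0.4, "y": -0.8, "z": 0, "wx": 0, "wy": 0, "wz": 0, "hand": 0.0}
    - {"x": 0.4, "y": -0.8, "z": 0, "wx": 0, "wy": 0, "wz": 0, "hand": 0.0}

```text
time: 11.47
eef_pos: [0.5258, 0.0299, 0.0992]
tcp_rot: [0.002, -3.14, 0.0]
wrist_force: [0.9, 0.1, 0.2]
finger_gap: 0.121
grasp_force: 29.2
```

servo_tool:
  steps:
    - {"x": 0, "y": -0.15, "z": 0, "wx": 0, "wy": 0, "wz": 0, "hand": 0.0}
    - {"x": 0, "y": 0, "z": 0.5, "wx": 0, "wy": 0, "wz": 0, "hand": 0.0}
    - {"x": 0, "y": 0, "z": 0.3, "wx": 0, "wy": 0, "wz": 0, "hand": 0.0}
    - {"x": 0, "y": 0, "z": 0, "wx": 0, "wy": 0, "wz": 0, "hand": 0.0}
    - {"x": 0, "y": 0, "z": 0, "wx": 0, "wy": 0, "wz": 0, "hand": 0.0}
    - {"x": 0, "y": 0, "z": 0, "wx": 0, "wy": 0, "wz": 0, "hand": 0.0}

```text
time: 11.97
eef_pos: [0.5271, 0.0276, 0.0797]
tcp_rot: [0.003, -3.141, -0.0]
wrist_force: [0.6, -0.3, 0.3]
finger_gap: 0.114
grasp_force: 29.2
```

servo_tool:
  steps:
    - {"x": 0, "y": -0.04, "z": 0.4, "wx": 0, "wy": 0, "wz": 0, "hand": 0.0}
    - {"x": 0, "y": 0, "z": 0.4, "wx": 0, "wy": 0, "wz": 0, "hand": 0.0}
    - {"x": 0, "y": 0, "z": 0.3, "wx": 0, "wy": 0, "wz": 0, "hand": 0.0}
    - {"x": 0, "y": 0, "z": 0.1, "wx": 0, "wy": 0, "wz": 0, "hand": 0.0}
    - {"x": 0, "y": 0, "z": 0, "wx": 0, "wy": 0, "wz": 0, "hand": 0.0}
    - {"x": 0, "y": 0, "z": 0, "wx": 0, "wy": 0, "wz": 0, "hand": 0.0}

```text
time: 12.47
eef_pos: [0.5267, 0.0261, 0.0494]
tcp_rot: [0.002, -3.141, 0.0]
wrist_force: [-0.7, -0.2, -0.2]
finger_gap: 0.12
grasp_force: 29.2
```

servo_tool:
  steps:
    - {"x": 0, "y": 0, "z": 0.03, "wx": 0, "wy": 0, "wz": 0, "hand": 0.0}
    - {"x": 0, "y": 0, "z": 0, "wx": 0, "wy": 0, "wz": 0, "hand": 0.17}
    - {"x": 0, "y": 0, "z": 0, "wx": 0, "wy": 0, "wz": 0, "hand": 0.25}
    - {"x": 0, "y": 0, "z": 0, "wx": 0, "wy": 0, "wz": 0, "hand": 0.3}
    - {"x": 0, "y": 0, "z": 0, "wx": 0, "wy": 0, "wz": 0, "hand": 0.3}
    - {"x": 0, "y": 0, "z": -0.5, "wx": 0, "wy": 0, "wz": 0, "hand": 0.3}
    - {"x": 0, "y": 0, "z": -0.8, "wx": 0, "wy": 0, "wz": 0, "hand": 0.3}
    - {"x": 0, "y": 0, "z": -0.9, "wx": 0, "wy": 0, "wz": 0, "hand": 0.3}
    - {"x": 0, "y": 0, "z": -0.9, "wx": 0, "wy": 0, "wz": 0, "hand": 0.2}
    - {"x": 0, "y": 0, "z": -0.9, "wx": 0, "wy": 0, "wz": 0, "hand": 0.0}

```text
time: 13.3
eef_pos: [0.5267, 0.026, 0.1501]
tcp_rot: [0.002, -3.141, 0.0]
wrist_force: [0.8, 0.4, 0.7]
finger_gap: 0.073
grasp_force: 0.0
```

servo_tool:
  steps:
    - {"x": 0, "y": 0, "z": -0.6, "wx": 0, "wy": 0, "wz": 0, "hand": 0.0}
    - {"x": 0, "y": -0.2, "z": 0, "wx": 0, "wy": 0, "wz": 0, "hand": 0.0}
    - {"x": -0.1, "y": -0.9, "z": 0, "wx": 0, "wy": 0, "wz": 0, "hand": 0.0}
    - {"x": -0.1, "y": -0.9, "z": 0, "wx": 0, "wy": 0, "wz": 0, "hand": 0.0}
    - {"x": -0.1, "y": -0.9, "z": 0, "wx": 0, "wy": 0, "wz": 0, "hand": 0.0}
    - {"x": -0.1, "y": -0.9, "z": 0, "wx": 0, "wy": 0, "wz": 0, "hand": 0.0}
    - {"x": -0.1, "y": -0.9, "z": 0, "wx": 0, "wy": 0, "wz": 0, "hand": 0.0}
    - {"x": -0.1, "y": -0.9, "z": 0, "wx": 0, "wy": 0, "wz": 0, "hand": 0.0}
    - {"x": -0.1, "y": -0.9, "z": 0, "wx": 0, "wy": 0, "wz": 0, "hand": 0.0}
    - {"x": 0, "y": 0, "z": 0, "wx": 0, "wy": 0, "wz": 0, "hand": 0.0}

```text
time: 14.13
eef_pos: [0.5444, -0.1403, 0.163]
tcp_rot: [-0.005, -3.141, 0.003]
wrist_force: [0.6, 0.4, 0.1]
finger_gap: -0.001
grasp_force: 0.0
```

Run:
```python
from m import *
print(sense()["eef_pos"].round(4))
cv2.imwrite("pics/g4.png",cv2.resize(s["image"][170:260,265:400],(780,520),interpolation=cv2.INTER_CUBIC)[:,:,::-1])
```

```text
[ 0.5439 -0.1372  0.1629]
```

View pics/g4.png

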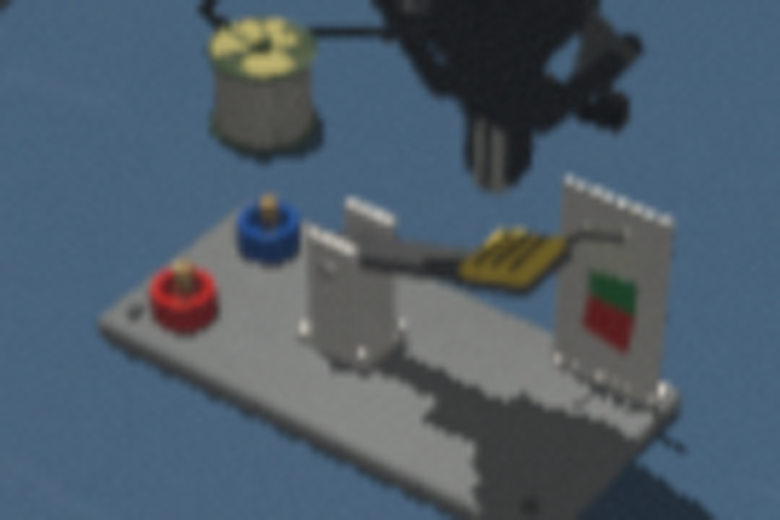

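Both plugs stand upright in the wells of their colours, at crop (183,280) and (268,215). The lever is still up and the shut fingertips are near (495,185), over the pad. Next I centre on the pad and press gradually.

servo_tool:
  steps:
    - {"x": -0.06, "y": -0.4, "z": 0, "wx": 0, "wy": 0, "wz": 0, "hand": 0.0}
    - {"x": 0, "y": -0.25, "z": 0.5, "wx": 0, "wy": 0, "wz": 0, "hand": 0.0}
    - {"x": 0, "y": 0, "z": 0.5, "wx": 0, "wy": 0, "wz": 0, "hand": 0.0}
    - {"x": 0, "y": 0, "z": 0.3, "wx": 0, "wy": 0, "wz": 0, "hand": 0.0}
    - {"x": 0, "y": 0, "z": 0, "wx": 0, "wy": 0, "wz": 0, "hand": 0.0}
    - {"x": 0, "y": 0, "z": 0, "wx": 0, "wy": 0, "wz": 0, "hand": 0.0}
    - {"x": 0, "y": 0, "z": 0, "wx": 0, "wy": 0, "wz": 0, "hand": 0.0}

```text
time: 14.82
eef_pos: [0.5464, -0.1523, 0.132]
tcp_rot: [-0.003, 3.141, -0.0]
wrist_force: [-0.0, -1.0, -0.2]
finger_gap: 0.003
grasp_force: 0.0
```

servo_tool:
  steps:
    - {"x": 0, "y": -0.1, "z": 0.2, "wx": 0, "wy": 0, "wz": 0, "hand": 0.0}
    - {"x": 0, "y": 0, "z": 0.2, "wx": 0, "wy": 0, "wz": 0, "hand": 0.0}
    - {"x": 0, "y": 0, "z": 0.2, "wx": 0, "wy": 0, "wz": 0, "hand": 0.0}
    - {"x": 0, "y": 0, "z": 0.2, "wx": 0, "wy": 0, "wz": 0, "hand": 0.0}
    - {"x": 0, "y": 0, "z": 0, "wx": 0, "wy": 0, "wz": 0, "hand": 0.0}
    - {"x": 0, "y": 0, "z": 0, "wx": 0, "wy": 0, "wz": 0, "hand": 0.0}

```text
time: 15.32
eef_pos: [0.5469, -0.1561, 0.1122]
tcp_rot: [-0.001, 3.14, -0.003]
wrist_force: [0.3, -2.4, 6.0]
finger_gap: -0.002
grasp_force: 2.7
```

servo_tool:
  steps:
    - {"x": 0, "y": 0, "z": 0.15, "wx": 0, "wy": 0, "wz": 0, "hand": 0.0}
    - {"x": 0, "y": 0, "z": 0.15, "wx": 0, "wy": 0, "wz": 0, "hand": 0.0}
    - {"x": 0, "y": 0, "z": 0.12, "wx": 0, "wy": 0, "wz": 0, "hand": 0.0}
    - {"x": 0, "y": 0, "z": 0, "wx": 0, "wy": 0, "wz": 0, "hand": 0.0}
    - {"x": 0, "y": 0, "z": 0, "wx": 0, "wy": 0, "wz": 0, "hand": 0.0}
    - {"x": 0, "y": 0, "z": 0, "wx": 0, "wy": 0, "wz": 0, "hand": 0.0}
    - {"x": 0, "y": 0, "z": 0, "wx": 0, "wy": 0, "wz": 0, "hand": 0.0}
    - {"x": 0, "y": 0, "z": 0, "wx": 0, "wy": 0, "wz": 0, "hand": 0.0}
    - {"x": 0, "y": 0, "z": 0, "wx": 0, "wy": 0, "wz": 0, "hand": 0.0}

```text
time: 16.07
eef_pos: [0.547, -0.1571, 0.1025]
tcp_rot: [0.0, 3.139, -0.006]
wrist_force: [-1.4, -3.7, 7.5]
finger_gap: -0.002
grasp_force: 3.7
```

Run:
```python
from m import *
q=sense();print(q["eef_pos"].round(4),q["wrist_force"].round(1))
cv2.imwrite("pics/g5.png",cv2.resize(s["image"][195:255,280:400],(800,400),interpolation=cv2.INTER_CUBIC)[:,:,::-1])
```

```text
[ 0.547  -0.1571  0.1025] [-0.8 -5.2  7.3]
```

View pics/g5.png

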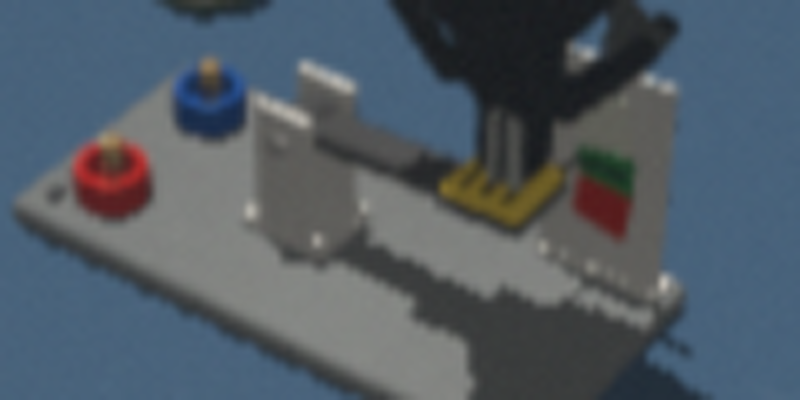

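The fingertips press the pad, which is nearly level. The pointer is at about crop (575,152), near the top of the green, and both plugs are still in place. I'll go about 2 mm deeper, to the middle of the green, and hold.

servo_tool:
  steps:
    - {"x": 0, "y": 0, "z": 0.08, "wx": 0, "wy": 0, "wz": 0, "hand": 0.0}
    - {"x": 0, "y": 0, "z": 0, "wx": 0, "wy": 0, "wz": 0, "hand": 0.0}
    - {"x": 0, "y": 0, "z": 0, "wx": 0, "wy": 0, "wz": 0, "hand": 0.0}
    - {"x": 0, "y": 0, "z": 0, "wx": 0, "wy": 0, "wz": 0, "hand": 0.0}
    - {"x": 0, "y": 0, "z": 0, "wx": 0, "wy": 0, "wz": 0, "hand": 0.0}
    - {"x": 0, "y": 0, "z": 0, "wx": 0, "wy": 0, "wz": 0, "hand": 0.0}
    - {"x": 0, "y": 0, "z": 0, "wx": 0, "wy": 0, "wz": 0, "hand": 0.0}
    - {"x": 0, "y": 0, "z": 0, "wx": 0, "wy": 0, "wz": 0, "hand": 0.0}
    - {"x": 0, "y": 0, "z": 0, "wx": 0, "wy": 0, "wz": 0, "hand": 0.0}
    - {"x": 0, "y": 0, "z": 0, "wx": 0, "wy": 0, "wz": 0, "hand": 0.0}

```text
time: 17.0
eef_pos: [0.547, -0.1574, 0.1006]
tcp_rot: [0.001, 3.139, -0.007]
wrist_force: [-1.2, -5.1, 7.8]
finger_gap: 0.0
grasp_force: 3.9
```

Run:
```python
from m import *
q=sense();print(q["time"],q["eef_pos"].round(4),q["wrist_force"].round(1))
# pad height by two views: visible pad front corners vs predicted for angles
O=np.array([.5526,-.0768,0]);a=-.092;R=np.array([[np.cos(a),-np.sin(a),0],[np.sin(a),np.cos(a),0],[0,0,1]])
# pad's front(-x) edge -y corner in station frame: pad centre at lever angle th, level at ~0.30
def corner(th):
    r=np.hypot(92,42);p0=np.arctan2(42,92)-th; c=np.array([-19,20-r*np.cos(p0),70+r*np.sin(p0)]); t=.30-th
    return O+R@((c+np.array([0,-19*np.cos(t),19*np.sin(t)]))/1000)
for th in(.15,.2,.25,.3,.35): print(th,proj(s,corner(th))[0].round(1))
hs=cv2.cvtColor(s["image"],cv2.COLOR_RGB2HSV);m=cv2.inRange(hs,(20,110,60),(34,255,255));m[:,:335]=0;m[:,375:]=0;m[:205]=0;m[240:]=0
p=np.argwhere(m)[:,::-1]; print("lowest",p[p[:,1].argmax()],"right",p[p[:,0].argmax()])
```

```text
17.1 [ 0.547  -0.1574  0.1006] [-1.8 -5.1  8.6]
0.15 [356.9 222.8]
0.2 [357.2 224.7]
0.25 [357.5 226.6]
0.3 [357.6 228.4]
0.35 [357.7 230.2]
lowest [355 228] right [364 222]
```

Three estimates agree on about 0.27 rad: tip height 86.6 mm, force about 8 N, and the pad corner at row 228. That is mid-green and steady, so I'm handing in.

```bash
python3 -c "
from rig import finish_job; print(finish_job())"
```

```text
the job is handed in; nothing more can be done
None
```

The red-banded and blue-banded standards stand released in the wells of their colours, and the job is handed in with the fingertips holding the lever at about 0.27 rad (estimated), mid-green; the hand-in returned no verdict.

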